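# Reset the tripped breaker under a creaser's push-latch cover

### The arm

A 6-joint arm with a two-finger parallel gripper is mounted at the origin on the work surface. World frame = base frame: x ahead of the robot, y to its left, z up, the work surface at z = 0. Lengths are in mm, angles in rad, forces in N, time in s.
With the tool pointing down it reaches from about 375 to 925 mm from the base axis. Payload 5.7 kg.
Tool frame: the origin (TCP) lies midway between the tips of the shut fingers; the grasp point (between the pads) lies r.pinch_z behind it (r.pinch_z is the distance from the TCP to the grasp point, in mm); x points along the fingers, y is the direction in which the jaws open and shut, and the axes are right-handed (so a half turn about x gives the same grasp; the last joint's range is limited). The gripper opens to 88 mm and grips with 3 to 60 N. Pads are 20 mm wide; open, the fingers measure 115 mm over their backs; the gripper's body (75 mm by 178 mm) begins 61 mm behind the grasp point.
Start: joints at [-1.217, 0.359, 1.51, -0, 1.272, -0.115], TCP at [271.068, -535.238, 185.223] pointing down, gripper open.
Joint ranges: [-2.97, 2.97], [-1.01, 2.36], [0.21, 2.38], [-0.96, 4.11], [0.2, 2.71], [-2.98, 2.98]. Speed limits (rad/s): [2.39, 2.39, 3.14, 3.14, 3.14, 3.14].

### API

Orientations are given as a unit quaternion [x, y, z, w].
In Python, from bench import r gives the robot as it stands. Calls block until the motion is done:
- r.move_pose(position, orientation): joint-space move of the TCP to a pose.
- r.line_to(position, frame=None, rate=150, max_force=None): straight line of the TCP; frame=None keeps the orientation; rate is the mean speed in mm/s. With max_force (N) it stops when the force on the tool has changed by that much, and returns True; else False.
- r.movej(angles): joint-space move.
- r.let_go() and r.close(effort=None): open the fingers fully, or close them until they stop; effort is the grip in N (None keeps the last).
- r.wait(seconds).
- r.solve_ik(position, orientation): joint angles nearest the present ones, or None.
- r.get_obs(): the state.
- r.get_image(name): name is "scene" or "top" or "wrist"; returns the picture (480x640x3 uint8, red, green, blue); there is no depth.
- r.camera_model(name): a dict with "K" (3x3 intrinsics, pixels), "pose" (4x4, takes a point from camera to world coordinates); the wrist camera has in their place "T_tool_cam" (4x4, takes a point from camera to tool coordinates, whose origin is the TCP and whose axes are the tool frame's). Camera axes: x right, y up, looking along -z (the intrinsics and any distortion apply to the point x, -y, -z); pixel columns grow to the right and rows downward; lengths in mm; the calibration is good to about 2 mm. A picture is of the moment at which its call begins: read the wrist's pose just before it. camera_model takes no time and is no camera call.
A pose or a line that the arm cannot do raises r.Unreachable and nothing moves.
- r.finish_job(): hands the job in, once; it reports no verdict.
The state is a dict: "clock": time; "q": joint angles; "joint_velocities": joint speeds; "tau": joint torques, N m; "ee_pos": TCP position; "ee_rot": TCP orientation; "force": force on the tool from outside, world axes, zero at the start; "ft_torque": the same for the moment, N m; "finger_gap": finger opening in mm.
Only numpy, scipy, OpenCV 4.12 (cv2) and the standard library are available. Lean on these libraries where they do the work, as an engineer would, in place of code of your own. Each camera call takes 0.05 s, during which the arm holds its last target.

### The job

The creasing machine has tripped a breaker. Press the push-latch cover on top of its drive housing so that it pops open, press the one breaker button that stands out fully home, then push the cover down again past flush until it latches, so that it stays shut when you let go. Nothing is to be picked up: leave the start button and the loose things alone.

Things in the scene. Friction and masses are not known exactly. Their poses are not given: they have to be found in the camera images.
- creaser: White creasing machine, fixed. Origin: on the bench under the centre of its drive housing, a box 300 (x) x 170 (y) x 140 mm high at its left end seen from the robot. Its x points away from the robot, y to the left. The feed section (185 mm high) lies at y -85 to -500 mm. Housing top, z = 140 mm: the near strip (x < -85 mm) has controls up to 165 mm high, the far one (x > 80 mm) loose things.
- hinge (a point): Middle of the cover's hinge line, which runs along the machine's x at x = 0, y = +10 mm, z = 138 mm. The cover lies on its +y side when shut, over a recess 110 (x) x 66 mm (y) that is 40 mm deep. On its -y side the housing's top, 2 mm higher than this point, is flat and empty for 80 mm, so that a finger can go down behind the open cover.
- cover (a joint): Cover angle, rad: 0 latched and flush; 1.9 open, swung up and leaning back past upright; negative pressed in below flush (stop at -0.10). Pressed to that stop and let go, a shut cover is freed and its spring swings it up to 1.9 in about 1 s; there it stays. The same press latches an open one; short of it, it springs open. At the free edge the spring gives 2 to 3 N; 5 N reaches the stop.
- cover_press (a point): Top of the finger ribs on the cover's outer face, in the middle along its free edge, 49 mm from the hinge line and 3 mm outside its plane. It moves with the cover. The cover is a grey plate 104 mm along the hinge line and 4 mm thick, its middle plane through the hinge line, its free edge 58 mm from it. Pressing in to the stop lowers this point 5 mm; press here with 6 to 10 N.
- tripped_top (a point): Centre of the top face of the button of the tripped breaker: a grey upright round button, 12 mm across. Three like breakers stand in a row under the cover at machine x = -32, 0 and +32 mm, y = 38 mm (28 mm from the hinge line); any of them may be the tripped one. Its button stands out, top at z = 130 mm in the machine frame; the two set ones end 8 mm lower.
- tripped (a joint): How far the tripped breaker's button is pressed in, m: 0 standing out (tripped), 0.008 fully home against its stop. It moves straight down with about 3 N and stays where it is left. The cover's own latch tongue, 26 mm wide and 23 mm deep in the middle of its inner face 40 to 51 mm from the hinge line, swings up with the cover, clear of the buttons.
- start (a joint): Stroke of the machine's start button, m: 0 released, 0.005 pressed. A round grey button of 18 mm diameter on the front strip of the housing's top, at machine x = -105, y = -5 mm, top at 157 mm. To be left alone.
- wheel: Loose steel creasing wheel, a ring 44 mm across and 12 mm high, lying on the far strip of the housing's top. Origin: centre of its underside. To be left alone.
- grease: Loose grey grease pot, 40 mm across and 34 mm high, on the far strip of the housing's top. Origin: centre of its underside. To be left alone.
- booklets: Loose stack of booklets 148 x 210 x 21 mm on the feed table. Origin: centre of its underside. To be left alone.
- oil: Loose white oil bottle, 42 mm across and 130 mm high, standing on the bench to the left of the machine. Origin: centre of its underside. To be left alone.
- driver: Loose screwdriver lying on the bench to the left. To be left alone.
- spanner: Loose spanner lying on the bench to the left. To be left alone.
- penpot: Loose black pot, 76 mm across and 95 mm high, on the bench to the left. Origin: centre of its underside. To be left alone.

How it is judged:
By the outcome, as a careful person would: the job done as asked, in the order asked, and still so for the second after the job is handed in, with the robot touching nothing.
It also fails if it takes over 58 s, if anything falls off the work surface, if the arm or the gripper's body presses on something with over 40 N, if the wrist force passes 120 N, or if a joint passes its speed limit or range.

## Working session

There is one attempt and no reset: what is moved stays moved. The work goes in short steps, each a Python script; the robot and the scene stay as the last script left them, time stands still between calls to the robot, and variables do not carry over. Pictures are saved under pics/ and viewed, and the job is handed in when it is done.

```bash
mkdir -p pics; ls
python3 - <<'E'
from bench import r
import cv2
o=r.get_obs(); print(o, r.pinch_z)
for n in ("scene","top","wrist"):
    im=r.get_image(n); cv2.imwrite(f"pics/{n}0.png",im[:,:,::-1]); print(n,r.camera_model(n))
E
```

```text
pics
{'clock': 0.0, 'q': array([-1.21709778e+00,  3.59479506e-01,  1.51140445e+00, -6.40328009e-06,
        1.27248645e+00, -1.15089579e-01]), 'joint_velocities': array([ 0.00037364,  0.00193665, -0.00074787, -0.00023542,  0.00089294,
        0.0008714 ]), 'tau': array([-3.41062980e-03, -5.15387571e+01, -2.70729947e+01,  6.72340603e-02,
        3.46557435e-02, -1.06716784e-04]), 'ee_pos': array([ 270.82251283, -534.57505636,  184.43547234]), 'ee_rot': array([-0.68769374, -0.16485253,  0.68784765, -0.16360492]), 'force': array([ 0.0719837 , -0.29010193, -0.47975247]), 'ft_torque': array([-0.03878409,  0.02228867,  0.02733983]), 'finger_gap': 87.71503691679362} 18.700000000000003
scene {'K': array([[461.15344246,   0.        , 319.44126324],
       [  0.        , 461.15344246, 237.86455549],
       [  0.        ,   0.        ,   1.        ]]), 'pose': array([[-8.65924864e-01, -3.89812882e-01,  3.13400777e-01,
         8.28634911e+02],
       [ 5.00080337e-01, -6.86867697e-01,  5.27382615e-01,
         5.91871894e+02],
       [ 9.68433305e-03,  6.13399285e-01,  7.89713575e-01,
         
[... 441 characters left out ...]
+02],
       [-9.95161766e-03,  6.15308088e-02,  9.98055572e-01,
         1.50611549e+03],
       [ 0.00000000e+00,  0.00000000e+00,  0.00000000e+00,
         1.00000000e+00]])}
wrist {'K': array([[344.11450163,   0.        , 317.09728158],
       [  0.        , 344.11450163, 241.73451338],
       [  0.        ,   0.        ,   1.        ]]), 'T_tool_cam': array([[ 7.21328402e-04,  2.90671792e-01, -9.56822548e-01,
        -1.99996512e+02],
       [ 9.99999739e-01, -2.42193412e-04,  6.80303179e-04,
         2.97802493e-01],
       [-3.39911731e-05, -9.56822789e-01, -2.90671891e-01,
        -8.03509905e+01],
       [ 0.00000000e+00,  0.00000000e+00,  0.00000000e+00,
         1.00000000e+00]])}
```

View pics/scene0.png

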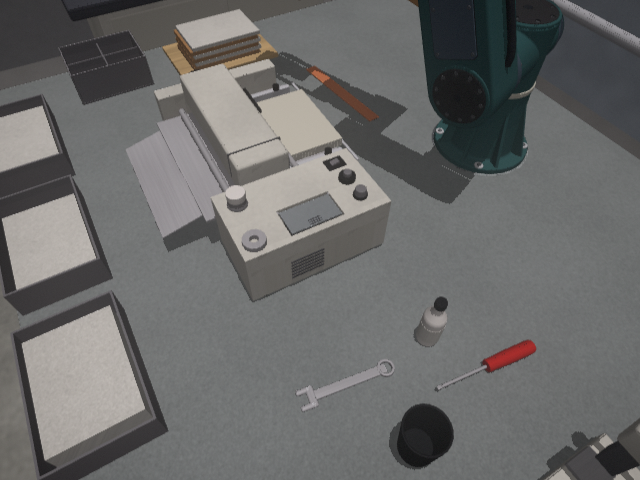

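View pics/top0.png

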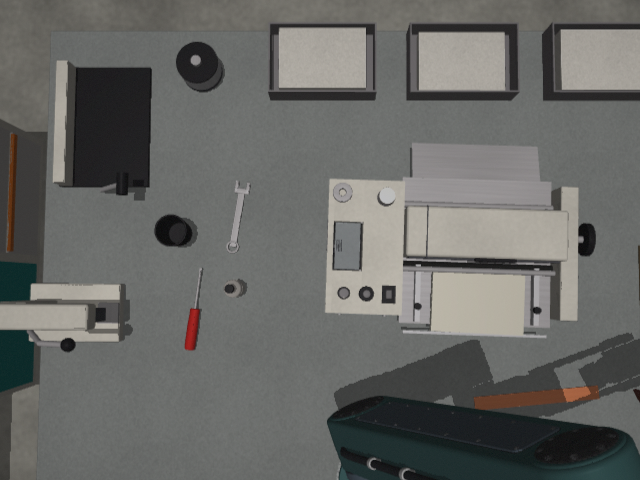

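Run:
```python
import cv2
im=cv2.imread("pics/top0.png")
c=im[150:350,180:400]; cv2.imwrite("pics/topc.png",cv2.resize(c,None,fx=3.4,fy=3,interpolation=cv2.INTER_CUBIC)[:600,:800])
```

```text
(no output)
```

View pics/topc.png

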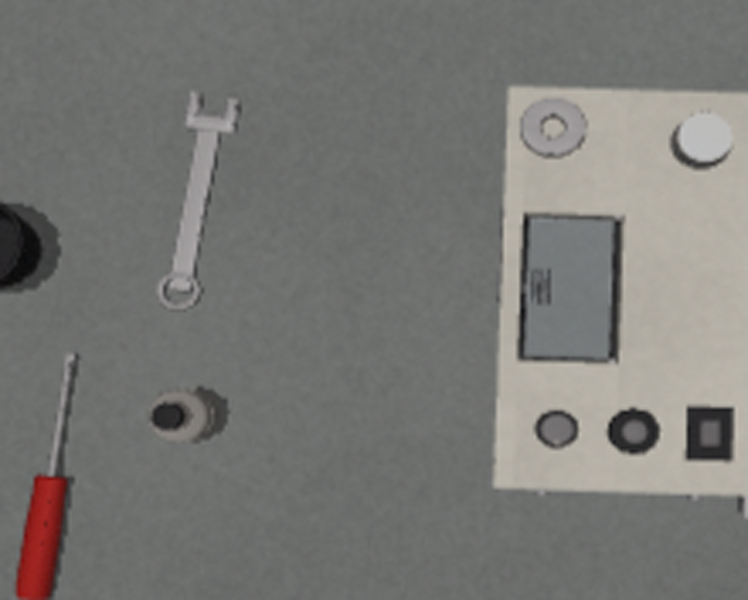

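The cover (top image ~x 333–362, y 222–270), the housing's left corners (326,313) and (330,179), and the near-strip controls are visible. Zooming in on the scene view to refine.

Run:
```python
import cv2
im=cv2.imread("pics/scene0.png")
c=im[140:310,200:400]; cv2.imwrite("pics/scc.png",cv2.resize(c,None,fx=4,fy=3.5,interpolation=cv2.INTER_CUBIC))
im=cv2.imread("pics/top0.png")
c=im[170:320,315:415]; cv2.imwrite("pics/topd.png",cv2.resize(c,None,fx=4,fy=4,interpolation=cv2.INTER_CUBIC))
```

```text
(no output)
```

View pics/scc.png

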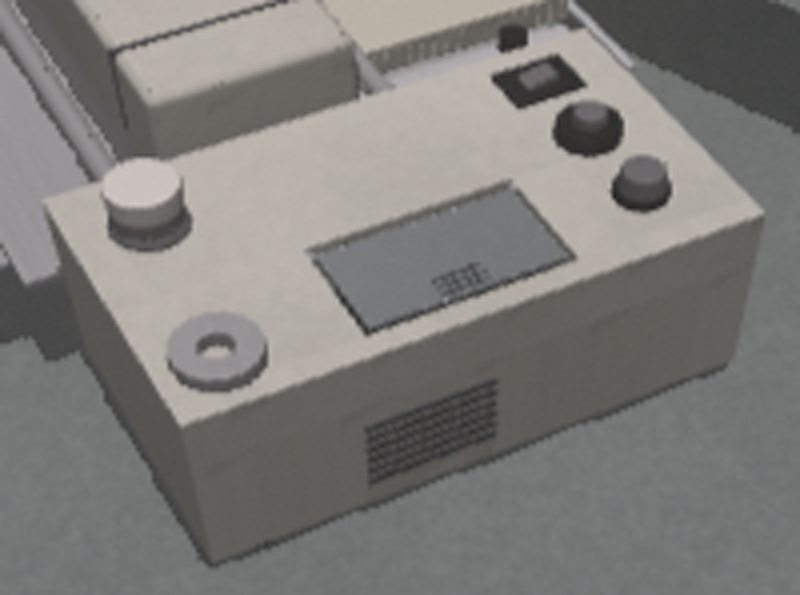

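View pics/topd.png

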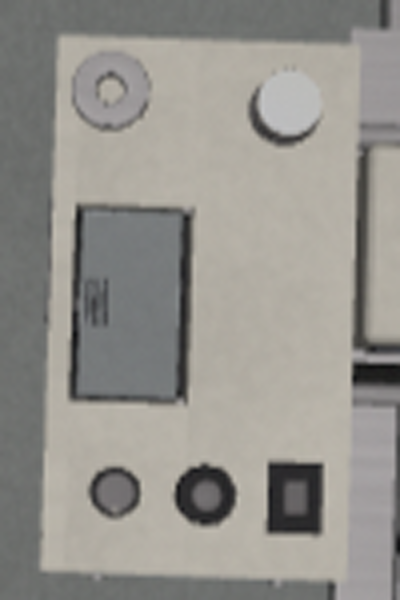

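```bash
cat > h.py <<'E'
import numpy as np
from bench import r
from scipy.optimize import least_squares
def proj(cm,P,pose=None):
    T=np.array(cm['pose'] if pose is None else pose); p=(np.asarray(P,float)-T[:3,3])@T[:3,:3]
    p=p*[1,-1,-1]; q=p@np.array(cm['K']).T; return q[:,:2]/q[:,2:]
def mw(m,P):  # machine->world, m=(x,y,yaw)
    P=np.asarray(P,float);c,s=np.cos(m[2]),np.sin(m[2])
    return P@np.array([[c,s,0],[-s,c,0],[0,0,1]])+[m[0],m[1],0]
E
python3 - <<'E'
from h import *
t=r.camera_model('top');s=r.camera_model('scene')
FL,NL,FR,NR=[150,85,140],[-150,85,140],[150,-85,140],[-150,-85,140]
tp=np.array([[57,36],[41,571],[359,44],[346,580]]);tp=(tp+.5)/4-.5+[315,170]
sp=np.array([[185,427],[763,213],[45,203],[213,563],[730,368]]);sp=(sp+.5)/[4,3.5]-.5+[200,140]
tP=[FL,NL,FR,NR]; sP=[FL,NL,FR,[150,85,0],[-150,85,0]]
def ft(m):return (proj(t,mw(m,tP))-tp).ravel()
def fs(m):return (proj(s,mw(m,sP))-sp).ravel()
for n,f in (('top',ft),('scene',fs),('both',lambda m:np.r_[ft(m),fs(m)])):
    q=least_squares(f,[560,100,0],loss='soft_l1');print(n,q.x,np.round(f(q.x),1))
m=q.x
# predicted checks
ck=[[-105,-5,157],[0,10,140],[0,59,141],[-55,10,140],[55,10,140],[-55,76,140],[55,76,140]]
print((proj(t,mw(m,ck))-[315,170]+.5)*4-.5)
print((proj(s,mw(m,ck))-[200,140]+.5)*[4,3.5]-.5)
np.save('m.npy',m)
E
```

```text
top [ 5.55834326e+02  5.95128318e+01 -2.59221653e-02] [-0.1 -0.2 -0.2  0.   0.  -0.   0.3  0.2]
scene [555.27505563  59.0352354   -6.30848422] [-0.8 -0.3  0.7 -0.2 -0.7 -0.8  0.6  2.1  0.3 -0.2]
both [ 5.55568704e+02  5.93100499e+01 -2.53702641e-02] [-0.1 -0.1 -0.1  0.2  0.1  0.1  0.4  0.3 -0.9 -0.1  0.6 -0.  -0.8 -0.7
  0.6  2.2  0.2 -0.1]
[[207.2854392  495.79061804]
 [183.12559032 305.88168766]
 [ 95.37164192 303.16258052]
 [180.53957279 404.45089307]
 [185.69891096 207.79643976]
 [ 62.01280548 400.87534039]
 [ 67.75083111 204.35003368]]
[[589.73549528 114.85472792]
 [412.9936571  218.86152184]
 [461.95706615 278.81077492]
 [514.39014764 184.03048152]
 [307.69203195 255.03402773]
 [583.95539305 264.28098094]
 [371.1624284  341.56175862]]
```

Both cameras agree within 1 mm: machine at about (555.6, 59.3), yaw −0.025. The predicted rib position also matches the picture. Next: check reachability, then hover over the cover with the fingers shut.

```bash
cat >> h.py <<'E'
from scipy.spatial.transform import Rotation as Rn
import os
if os.path.exists('m.npy'): m=np.load('m.npy')
c,s=np.cos(m[2]),np.sin(m[2]); X=np.array([c,s,0]);Y=np.array([-s,c,0]);Z=np.array([0,0,1.])
Q=Rn.from_matrix(np.c_[-Z,X,-Y]).as_quat()
def W(x,y,z): return mw(m,[[x,y,z]])[0]
def pic(n,f):
    import cv2
    o=r.get_obs(); im=r.get_image(n); cv2.imwrite('pics/'+f,im[:,:,::-1]); return o
def st():
    o=r.get_obs(); e=np.asarray(o['ee_pos'])-[m[0],m[1],0]; print('t %.2f mach'%o['clock'],np.round([e@X,e@Y,e[2]],1),'F',np.round(o['force'],1),'q',np.round(o['q'],2))
E
python3 - <<'E'
from h import *
print(Rn.from_quat(r.get_obs()['ee_rot']).as_matrix().round(2), Q)
for p in [(0,57,300),(0,57,135),(32,38,120),(-32,38,120),(0,-35,155),(0,-35,280)]: print(p,W(*p).round(),r.solve_ik(W(*p),Q))
E
```

```text
[[-0.    0.45 -0.89]
 [ 0.   -0.89 -0.45]
 [-1.   -0.   -0.  ]] [ 0.50630217  0.49361738 -0.50630217  0.49361738]
(0, 57, 300) [557. 116. 300.] [ 8.44380927e-02  2.31560861e-01  1.40992526e+00 -4.44089210e-16
  1.50010654e+00  1.09808357e-01]
(0, 57, 135) [557. 116. 135.] [ 8.44380927e-02  3.65068914e-01  1.63815633e+00 -4.44089210e-16
  1.13836741e+00  1.09808357e-01]
(32, 38, 120) [589.  96. 120.] [ 4.67115808e-02  4.17796439e-01  1.59326666e+00 -4.44089210e-16
  1.13052955e+00  7.20818449e-02]
(-32, 38, 120) [525.  98. 120.] [ 5.54269216e-02  3.35225213e-01  1.73097839e+00 -4.44089210e-16
  1.07538905e+00  8.07971857e-02]
(0, -35, 155) [555.  24. 155.] [-8.05977464e-02  3.24809490e-01  1.64516525e+00 -4.44089210e-16
  1.17161792e+00 -5.52274823e-02]
(0, -35, 280) [555.  24. 280.] [-8.05977464e-02  2.21288985e-01  1.47107645e+00 -4.44089210e-16
  1.44922722e+00 -5.52274823e-02]
```

Run:
```python
from h import *
p=np.array(r.get_obs()['ee_pos']); p[2]=330
r.line_to(p,rate=300)
r.close(10)
r.move_pose(W(0,57,300),Q)
st()
r.line_to(W(0,57,190),rate=150)
o=pic('wrist','w1.png'); st(); print(o['finger_gap'])
```

```text
t 4.65 mach [  0.3  56.2 300. ] F [ 1.   0.4 -0.2] q [ 0.08  0.23  1.41 -0.    1.5   0.11]
t 5.58 mach [  1.   57.  191.1] F [ 0.2 -0.3  0.9] q [0.08 0.31 1.57 0.   1.26 0.11]
0.6799321703618406
```

View pics/w1.png

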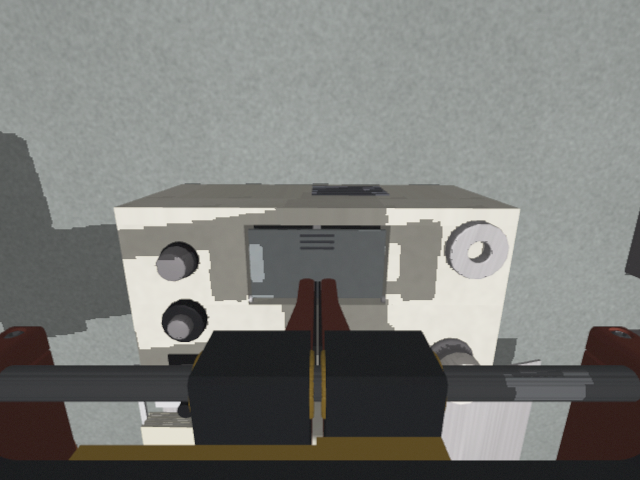

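The wrist view shows the ribs at about (317,241), with the tips short of them only by perspective. I'll check the projection, then press.

```bash
cat >> h.py <<'E'
def wpose(o):
    T=np.eye(4);T[:3,:3]=Rn.from_quat(o['ee_rot']).as_matrix();T[:3,3]=o['ee_pos']
    return T@np.array(r.camera_model('wrist')['T_tool_cam'])
def wproj(o,P): return proj(r.camera_model('wrist'),mw(m,P),wpose(o)).round(0)
E
python3 - <<'E'
from h import *
o=r.get_obs()
print(wproj(o,[[0,59,141],[-150,85,140],[150,85,140],[-55,10,140],[55,10,140],[0,59,190]]))
E
```

```text
[[315. 244.]
 [113. 211.]
 [517. 210.]
 [247. 302.]
 [384. 302.]
 [315. 268.]]
```

Run:
```python
from h import *
r.line_to(W(0,57,150),rate=100)
st()
print(r.line_to(W(0,57,131),rate=25,max_force=8)); st()
r.line_to(W(0,57,250),rate=250); r.wait(0.6)
st(); o=pic('wrist','w2.png')
print(wproj(o,[[x,38,z] for x in(-32,0,32) for z in (130,122)]))
```

```text
t 6.13 mach [  0.2  57.1 150.3] F [ 0.8 -0.3  0.6] q [0.08 0.35 1.62 0.   1.17 0.11]
False
t 7.04 mach [1.000e-01 5.700e+01 1.311e+02] F [-0.1 -0.7 -0.5] q [0.08 0.37 1.64 0.   1.13 0.11]
t 8.27 mach [  0.   57.  249.9] F [ 0.2 -0.9  0.1] q [0.08 0.26 1.49 0.   1.39 0.11]
[[284. 244.]
 [285. 241.]
 [317. 244.]
 [317. 241.]
 [350. 244.]
 [349. 241.]]
```

View pics/w2.png

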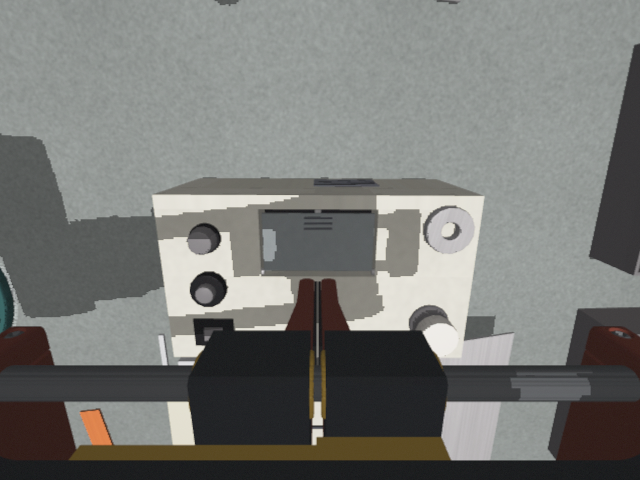

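No contact was felt down to z=131, and the cover is still shut, which doesn't fit. I'll check where the tips appear in the picture.

Run:
```python
from h import *
cm=r.camera_model('wrist');
for x in (-60,-40,-20,0,10): print(x,proj(cm,[[x,0,0],[x,0,-10],[x,13,-10],[x,-13,-10]],cm['T_tool_cam']).round().tolist())
pic('scene','s2.png'); pic('top','t2.png')
import cv2
a=cv2.imread('pics/s2.png')[100:330,150:420]; cv2.imwrite('pics/s2c.png',cv2.resize(a,None,fx=2.9,fy=2.6,interpolation=cv2.INTER_CUBIC))
```

```text
-60 [[316.0, 320.0], [316.0, 300.0], [345.0, 300.0], [287.0, 300.0]]
-40 [[316.0, 300.0], [316.0, 282.0], [342.0, 282.0], [290.0, 282.0]]
-20 [[316.0, 284.0], [316.0, 268.0], [340.0, 268.0], [293.0, 268.0]]
0 [[316.0, 271.0], [316.0, 256.0], [338.0, 256.0], [295.0, 256.0]]
10 [[316.0, 266.0], [316.0, 251.0], [337.0, 251.0], [296.0, 251.0]]
```

View pics/s2c.png

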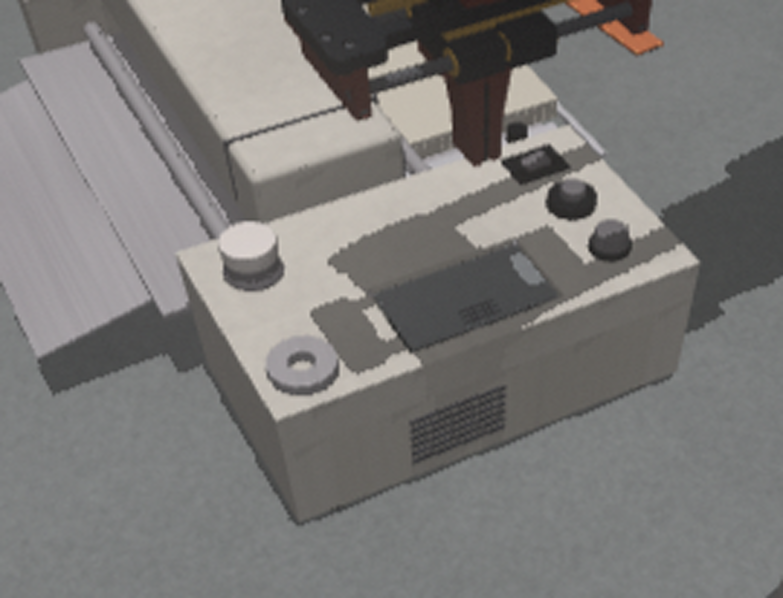

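Run:
```python
from h import *
st()
cm=r.camera_model('scene')
for z in (250,260,270,280): print(z,((proj(cm,mw(m,[[0,57,z],[0,47,z],[0,67,z]]))-[150,100])*[2.9,2.6]).round().tolist())
```

```text
t 8.42 mach [1.000e-01 5.700e+01 2.501e+02] F [-0.9  0.1 -0.2] q [0.08 0.26 1.49 0.   1.39 0.11]
250 [[478.0, 197.0], [469.0, 188.0], [486.0, 207.0]]
260 [[478.0, 186.0], [469.0, 176.0], [486.0, 196.0]]
270 [[478.0, 174.0], [469.0, 164.0], [486.0, 184.0]]
280 [[478.0, 162.0], [469.0, 152.0], [486.0, 172.0]]
```

View pics/t2.png

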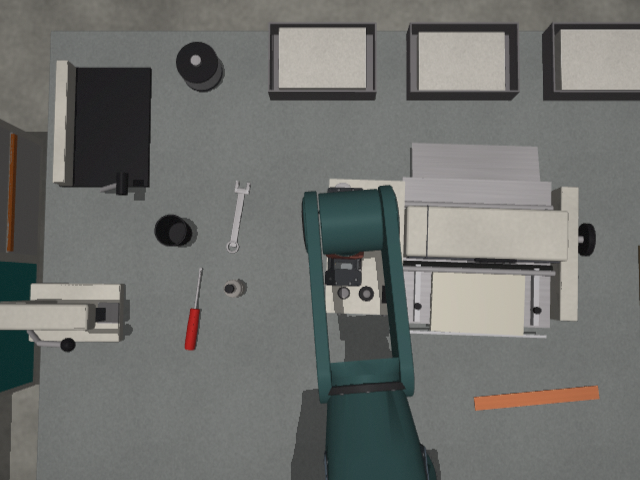

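Run:
```python
import cv2
a=cv2.imread('pics/s2.png')[90:180,240:380]; cv2.imwrite('pics/s2d.png',cv2.resize(a,None,fx=5.7,fy=5.7,interpolation=cv2.INTER_CUBIC))
a=cv2.imread('pics/w2.png')[240:460,180:460]; cv2.imwrite('pics/w2d.png',cv2.resize(a,None,fx=2.7,fy=2.7,interpolation=cv2.INTER_CUBIC))
```

```text
(no output)
```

View pics/s2d.png

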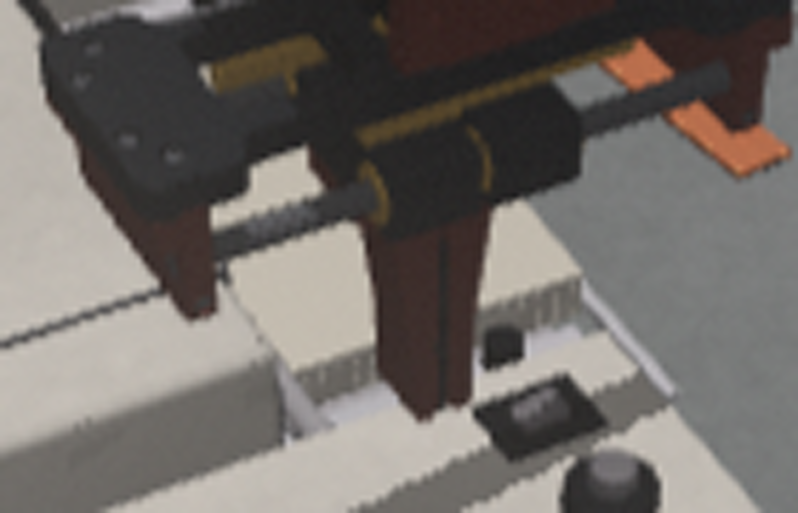

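View pics/w2d.png

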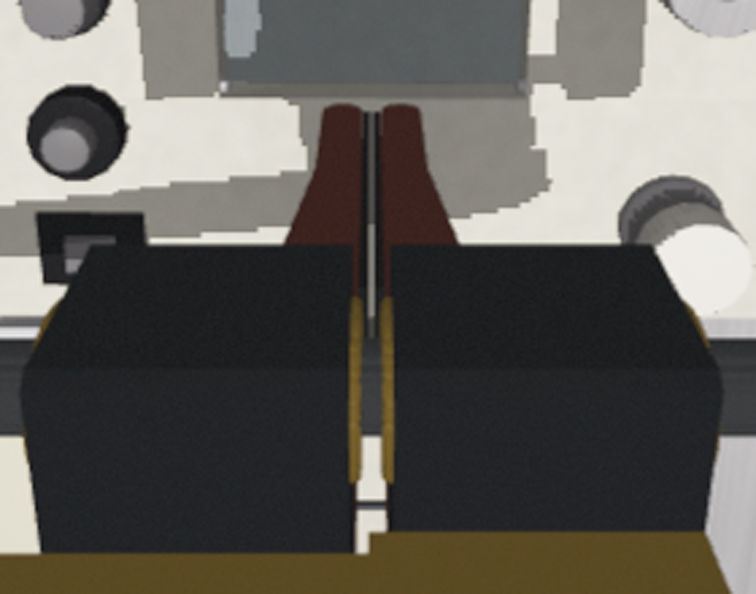

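Run:
```python
from h import *
o=r.get_obs()
w=r.camera_model('wrist');s=r.camera_model('scene')
T=wpose(o)
def tri(pw,ps):
    f=lambda p:np.r_[(proj(w,mw(m,[p]),T)-pw)[0],(proj(s,mw(m,[p]))-ps)[0]]
    q=least_squares(f,[0,57,260]);return q.x.round(1),f(q.x).round(1)
k=lambda a:np.array(a)/5.7+[240,90]; kw=lambda a:np.array(a)/2.7+[180,240]
print('tip +x+y',tri(kw([422,104]),k([430,415])))
print('tip -x+y',tri(kw([322,104]),k([470,400])))
print('plate',tri([625,327],k([200,320])), tri([600,327],k([200,320])))
print('block bottom +x',tri(kw([655,245]),k([375,238])))
```

```text
tip +x+y (array([  9.5,  72.4, 297.3]), array([-0.3, -0.4, -1.4, -0.7]))
tip -x+y (array([ -8.4,  69.2, 290.5]), array([0.2, 0.2, 0.6, 0.2]))
plate (array([ 79.2,  90.5, 372.1]), array([-0. , -0.1, -0.2, -0.4])) (array([ 77.3,  87.7, 367.4]), array([0. , 0.1, 0.4, 0.6]))
block bottom +x (array([ 28. ,  88.7, 371.3]), array([0.2, 0.5, 2.1, 2.2]))
```

Triangulating from the scene and wrist pictures puts the real fingertips about 40 mm short of the reported TCP, at z≈290 when the TCP reads 250. That explains the missing contact. A force-guarded descent will settle the offset.

Run:
```python
from h import *
r.line_to(W(0,57,125),rate=200)
st()
hit=r.line_to(W(0,57,85),rate=25,max_force=8); print(hit); st()
if hit:
    r.line_to(W(0,57,215),rate=250); r.wait(0.6)
st(); o=pic('wrist','w3.png');pic('scene','s3.png')
```

```text
t 9.19 mach [  0.8  57.1 125.8] F [-0.1 -0.6  0.9] q [ 0.08  0.38  1.65 -0.    1.12  0.11]
True
t 10.22 mach [ 0.  57.  99.2] F [-1.1  0.5  5.9] q [ 0.08  0.41  1.68 -0.    1.06  0.11]
t 11.44 mach [ -0.   57.  214.9] F [-0.3 -0.5  0.5] q [0.08 0.29 1.54 0.   1.32 0.11]
```

View pics/w3.png

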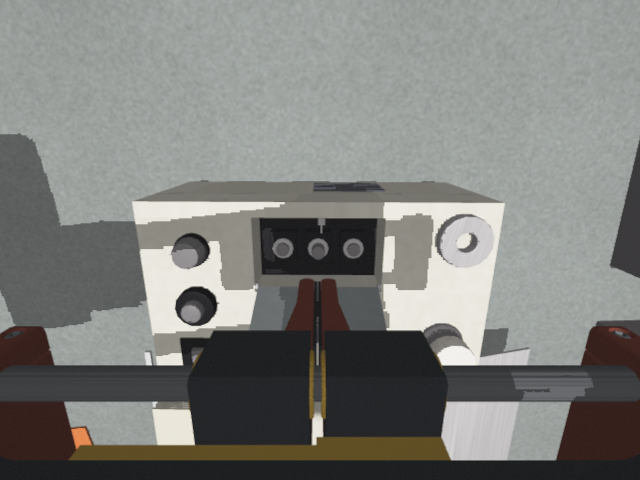

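View pics/s3.png

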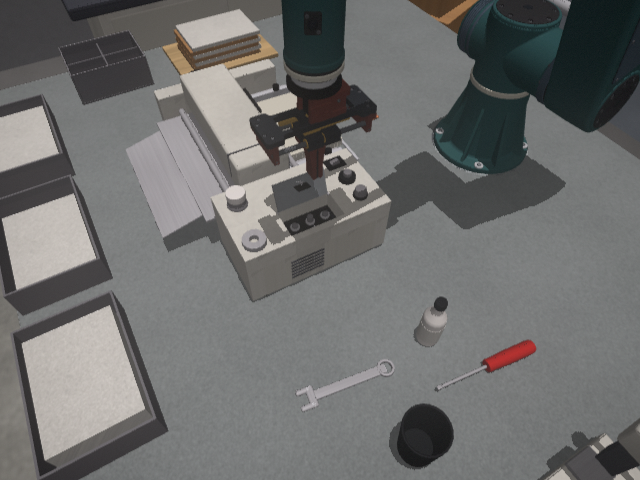

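The cover opened. At the stop the tip (z≈136) reads 99.2, so tip = TCP + 37 mm. Zooming in to find the raised button.

Run:
```python
from h import *
import cv2
o=r.get_obs()
print(wproj(o,[[x,38,z] for x in(-32,0,32) for z in (130,122)]).tolist())
cm=r.camera_model('scene')
print((proj(cm,mw(m,[[x,38,z] for x in(-32,0,32) for z in (130,122)]))).round(1).tolist())
a=cv2.imread('pics/w3.png')[205:290,245:395]; a=cv2.resize(a,None,fx=5,fy=5,interpolation=cv2.INTER_CUBIC);cv2.imwrite('pics/w3c.png',a)
a=cv2.imread('pics/s3.png')[160:250,260:360]; a=cv2.resize(a,None,fx=6.5,fy=6.5,interpolation=cv2.INTER_CUBIC);cv2.imwrite('pics/s3c.png',a)
```

```text
[[280.0, 255.0], [281.0, 252.0], [317.0, 255.0], [317.0, 252.0], [353.0, 255.0], [352.0, 253.0]]
[[324.7, 209.5], [324.6, 212.3], [309.8, 215.5], [309.8, 218.3], [294.6, 221.7], [294.7, 224.4]]
```

View pics/w3c.png

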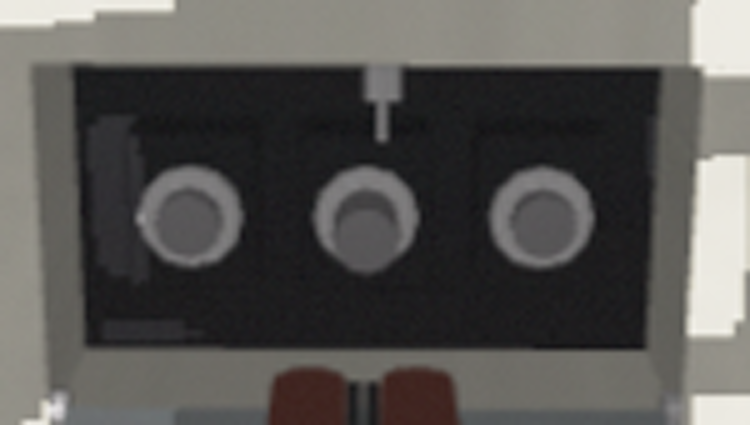

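View pics/s3c.png

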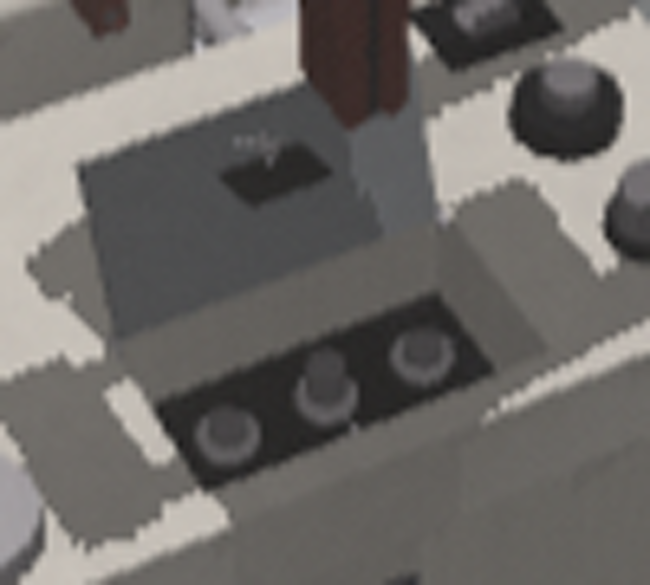

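The middle button (wrist ~(318,249)) clearly stands above its collar in both views, and the outer two are flush. I'll press the middle one.

Run:
```python
from h import *
r.line_to(W(0,39,200),rate=200)
r.line_to(W(0,39,100),rate=150)
st()
print(r.line_to(W(0,39,91),rate=20,max_force=9)); st()
print(r.line_to(W(0,39,79),rate=15,max_force=9)); st()
r.line_to(W(0,39,200),rate=250); 
r.line_to(W(0,57,215),rate=200)
st(); o=pic('wrist','w4.png');pic('scene','s4.png')
import cv2
a=cv2.imread('pics/w4.png')[205:290,245:395]; a=cv2.resize(a,None,fx=5,fy=5,interpolation=cv2.INTER_CUBIC);cv2.imwrite('pics/w4c.png',a)
a=cv2.imread('pics/s4.png')[160:250,260:360]; a=cv2.resize(a,None,fx=6.5,fy=6.5,interpolation=cv2.INTER_CUBIC);cv2.imwrite('pics/s4c.png',a)
```

```text
t 12.62 mach [  0.9  39.3 100.8] F [0.1 0.2 0.2] q [0.05 0.4  1.68 0.   1.06 0.08]
False
t 13.22 mach [ 0.1 39.  91. ] F [-0.2 -0.2  0.9] q [ 0.05  0.41  1.69 -0.    1.04  0.08]
True
t 13.75 mach [ 0.2 39.  84.8] F [-0.8 -1.1  7.3] q [ 0.05  0.42  1.7  -0.    1.03  0.08]
t 14.62 mach [ -0.7  57.2 213.4] F [ 0.4 -0.4 -0.1] q [ 0.09  0.29  1.54 -0.    1.31  0.11]
```

View pics/w4c.png

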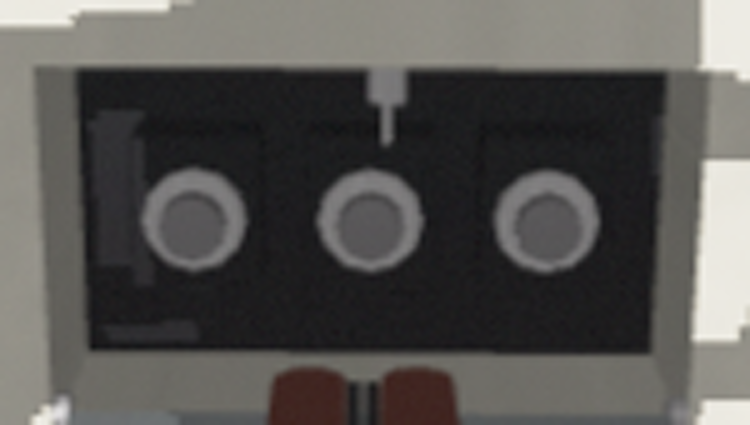

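View pics/s4c.png

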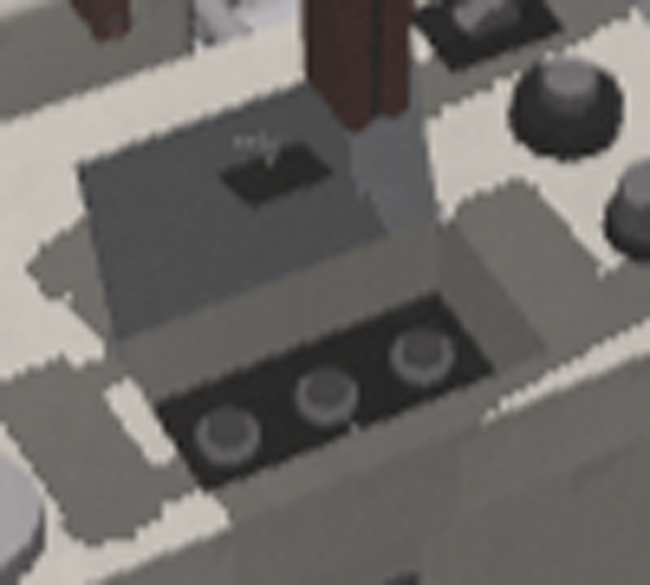

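The press stopped at TCP 84.8 (tip ≈122, as expected), and all three buttons are now flush. Next I'll go down behind the cover and swing it shut along an arc, checking force at each step.

Run:
```python
from h import *
off=37; half=11
r.line_to(W(0,-35,215),rate=250)
r.line_to(W(0,-35,163-off),rate=200); st()
r.line_to(W(0,-12,163-off),rate=120); st()
for th in (1.57,1.35,1.12,0.9,0.7):
    f=(1.57-th)/(1.57-.2); rho=25+f*(51-25)
    y=10+rho*np.cos(th)-2*np.sin(th)-half; z=138+rho*np.sin(th)+2*np.cos(th)
    r.line_to(W(0,y,z-off),rate=100); print(th,round(rho)); st()
pic('wrist','w5.png');pic('scene','s5.png')
import cv2
a=cv2.imread('pics/s5.png')[120:260,240:400]; a=cv2.resize(a,None,fx=4.2,fy=4.2,interpolation=cv2.INTER_CUBIC);cv2.imwrite('pics/s5c.png',a)
```

```text
t 15.83 mach [  0.3 -34.3 126.3] F [-0.4  0.4  0.4] q [-0.08  0.36  1.68 -0.    1.11 -0.05]
t 16.18 mach [  1.3 -11.7 127.4] F [ 1.2 -0.5  0.6] q [-0.04  0.36  1.67 -0.    1.11 -0.01]
1.57 25
t 16.43 mach [  0.3  -3.1 126.4] F [ 1.1 -2.2  0.3] q [-0.02  0.36  1.67 -0.    1.11  0.  ]
1.35 29
t 16.68 mach [ -0.5   3.3 130. ] F [-1.  -2.7  2.5] q [-0.01  0.36  1.66 -0.    1.12  0.01]
1.12 34
t 16.93 mach [ -0.3  11.8 132. ] F [-1.5 -2.2  1.2] q [ 0.    0.36  1.66 -0.    1.13  0.03]
0.9 38
t 17.18 mach [ -0.   20.9 131.7] F [-1.  -4.5  1.1] q [0.02 0.36 1.66 0.   1.13 0.05]
0.7 42
t 17.43 mach [  0.3  29.5 129.3] F [ 0.2 -2.4  0.4] q [0.04 0.36 1.66 0.   1.12 0.06]
```

View pics/s5c.png

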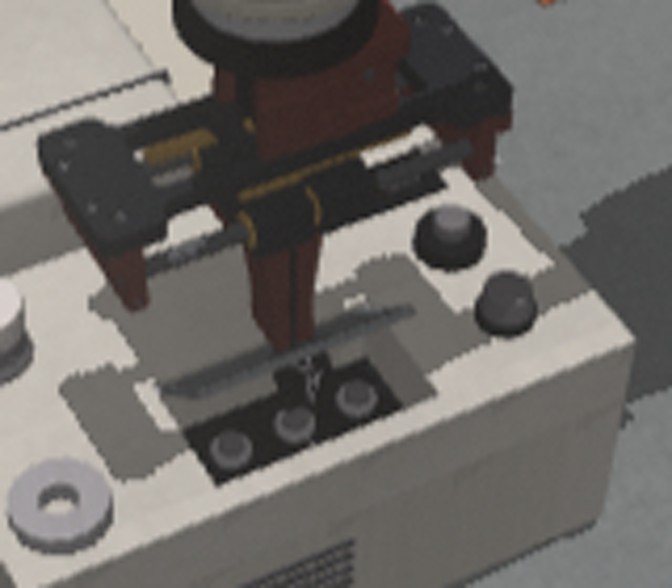

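View pics/w5.png

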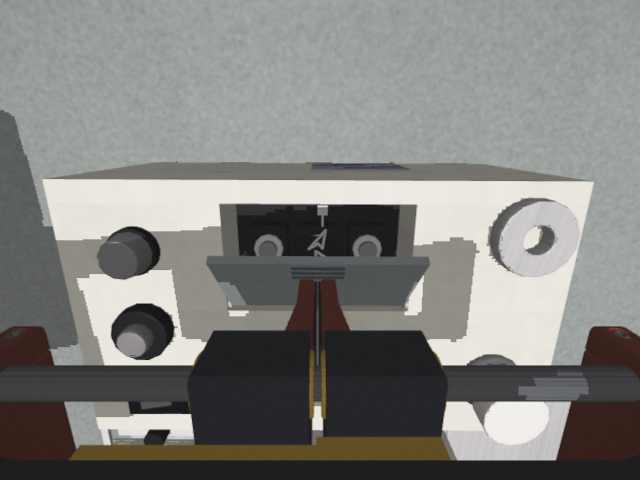

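The cover is following the finger at about 0.7 rad, with the tip on the outer face by the ribs (wrist ~(318,275)). I'll continue down to just short of the stop, then press once.

Run:
```python
from h import *
off=37; half=11
for th in (0.55,0.4,0.27,0.17):
    f=(1.57-th)/(1.57-.2); rho=25+f*(51-25)
    y=10+rho*np.cos(th)-2*np.sin(th)-half; z=138+rho*np.sin(th)+2*np.cos(th)
    r.line_to(W(0,y,z-off),rate=80); print(th,round(rho),round(y,1),round(z-off,1)); st()
r.line_to(W(0,56,148-off),rate=60); r.wait(.2); st()
print(r.line_to(W(0,56.5,94),rate=25,max_force=8)); st()
r.wait(.1); st()
r.line_to(W(0,56.5,160),rate=120); r.line_to(W(0,57,260),rate=250); r.wait(1.0); st()
pic('wrist','w6.png');pic('scene','s6.png')
```

```text
0.55 44 35.8 125.9
t 17.77 mach [  0.4  35.9 126. ] F [ 0.1 -1.6  1.8] q [0.05 0.37 1.66 0.   1.12 0.07]
0.4 47 41.7 121.2
t 18.02 mach [  0.3  42.  121.3] F [ 1.  -1.5  2.8] q [0.06 0.38 1.66 0.   1.11 0.08]
0.27 50 46.3 116.2
t 18.27 mach [1.000e-01 4.670e+01 1.161e+02] F [-0.7 -1.2  2. ] q [0.07 0.38 1.66 0.   1.1  0.09]
0.17 52 49.5 111.7
t 18.52 mach [  0.   49.8 111.5] F [ 0.7 -1.1  2.7] q [0.07 0.39 1.67 0.   1.09 0.1 ]
t 18.98 mach [-1.00e-01  5.66e+01  1.11e+02] F [-0.4  0.2  2.3] q [0.08 0.39 1.66 0.   1.09 0.11]
True
t 19.52 mach [ 0.3 56.7 99.1] F [-2.4  0.6  8.6] q [0.08 0.41 1.68 0.   1.06 0.11]
t 19.62 mach [ 0.3 56.7 99.1] F [-1.8  0.4  7.4] q [0.08 0.41 1.68 0.   1.06 0.11]
t 21.82 mach [  0.   57.  260.1] F [-0.  -0.3 -0.6] q [0.08 0.26 1.47 0.   1.41 0.11]
```

View pics/w6.png

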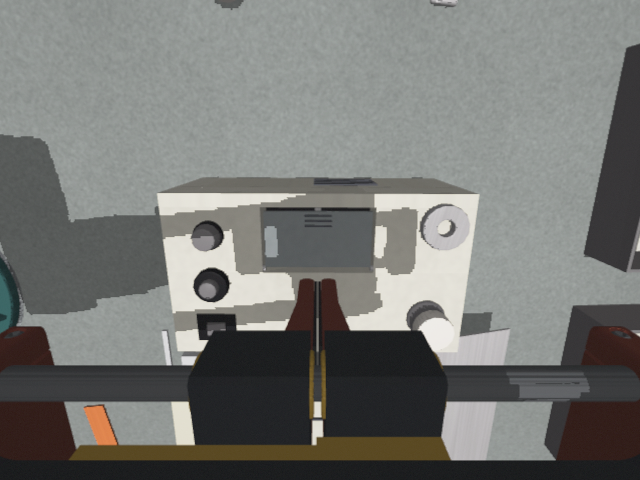

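View pics/s6.png

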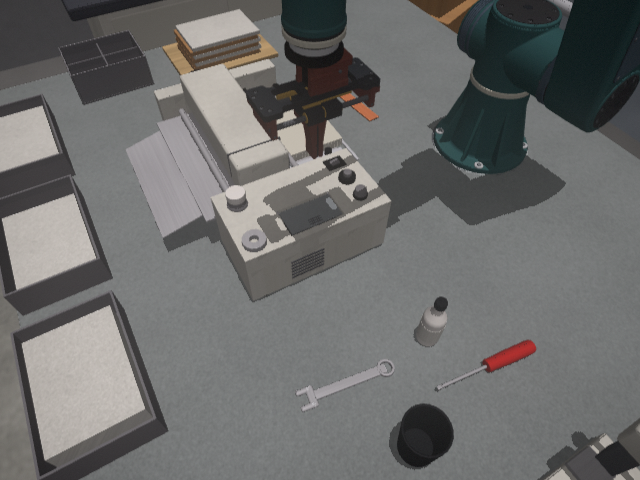

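Two seconds after letting go, the cover is still shut and flush (wrist x 262–374, y 208–272). The loose things haven't moved, and the gripper is clear of everything.

Run:
```python
from h import *
st(); r.finish_job()
```

```text
t 21.93 mach [ -0.  57. 260.] F [-0.3 -0.4  0.1] q [0.08 0.26 1.47 0.   1.41 0.11]
the job is handed in; nothing more can be done
```

The tripped breaker is reset and the cover is latched shut. I handed the job in at about 22 s, with the gripper clear of everything.

- **Opening:** I pressed the cover at its ribs, stopping on a force change of 8 N, and it popped open.
- **Breaker:** The middle button (x = 0) was the one standing out. I pressed it until it stopped with the fingertip at about z = 122 mm, its expected home height. Both the wrist and scene pictures then showed all three buttons level.
- **Closing:** I swung the cover shut from behind and pressed it once to its stop, at about 8 N. About 2 s after letting go, the pictures still showed it shut and flush. The start button was never approached, and the loose things were where they had been.

**Tip offset:** The fingertips sit about 37 mm short of the reported TCP. My first press therefore stopped in mid-air, touching nothing. I measured the offset from two camera views, confirmed it by contact with the cover, and corrected every later move for it.

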